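Dust and cap the light port of a gem-testing console

ROBOT

A 6-joint arm with a two-finger parallel gripper is mounted at the origin on the work surface. World frame = base frame: x ahead of the robot, y to its left, z up, the work surface at z = 0. Lengths are in m, angles in degrees, forces in N, time in s.
With the tool pointing down it reaches from about 0.375 to 0.925 m from the base axis. Payload 5.7 kg.
Tool frame: the origin (TCP) lies at the very end of the fingers, on their centre line; the grasp point (between the pads) lies 19 mm behind it; z points along the fingers, y is the line along which they close (so a half turn about z gives the same grasp; the last joint's range is limited). The gripper opens to 85 mm and grips with 20 to 120 N. Pads are 22 mm wide; open, the fingers measure 114 mm over their backs; the gripper's body (76 mm by 85 mm) begins 54 mm behind the grasp point. The pads swing forward as they close: fully open they stand 13 mm farther back than shut.
Start: joints at [62.275, 20.558, 86.54, -0, 72.909, -6.595], TCP at [0.216, 0.56, 0.231] pointing down, gripper open.
Joint ranges: [-170.27, 170.27], [-57.76, 135], [12.27, 136.19], [-55.21, 235.2], [11.17, 155.16], [-170.74, 170.74]. Speed limits (degrees/s): [136.94, 136.94, 180, 180, 180, 180].

INTERFACE

Orientations are given as a 3x3 rotation matrix whose columns are the frame's x, y, z axes.
In Python, from bench import state, grab_frame, job_done gives the robot as it stands.
- The arm moves only by the tool apply_moves, never from a script. Its argument "steps" is a list of rows, each a list of 3 entries, a list of its own where there are three numbers: the turn, a rotation vector about the tool's x, y, z normalised to -1 to 1, where 1 is 2 pi rad, then the shift along the tool's x, y, z normalised to -1 to 1, where 1 is 0.2 m, then the closure, from 0 (fully open) to 1 (shut). In form: [[[wx, wy, wz], [x, y, z], fingers], ...]. A call has 1 to 20 rows; each row is the pose to reach, as a shift and turn from the pose commanded when the call began, along the tool's axes at that moment, turning the shorter way round; what a row does not reach only later rows make up. A row lasts 1/12 s, in which the tool goes at most 41.7 mm and 7.16 degrees, less where a joint would pass 70% of its speed; a pose out of reach is approached as far as the arm can. A call with a number of a shift or a turn outside -1 to 1 is refused whole. A call with a gripper value outside its range is refused whole. The fingers move at their own pace and stop on an object; "force" is the grip in N (left out, the last holds). Time passes only in rows, so rows that repeat a pose let the fingers close. It gives the time, the measured TCP pose, the force, the opening and the grip force at its end, in the units of the state.
- state(): the state, without advancing time (a new reading comes with each control period).
- grab_frame(name): name is "side" or "top"; returns a dict with "color" (400x640x3 uint8, red, green, blue), "depth" (400x640 float32, m along the optical axis (not along the pixel's ray), 0 where there is no reading), "fx", "fy", "cx", "cy" (pixels), "k1" (the pictures are not rectified: a ray, as slopes to the right and down, at radius r is drawn at 1 + k1 r^2 times it, then the intrinsics apply), "world_from_camera" (4x4, takes a point from camera to world coordinates). Camera axes: x right, y up, looking along -z (the intrinsics and any distortion apply to the point x, -y, -z); pixel columns grow to the right and rows downward; lengths in m; the calibration is good to about 2 mm. A picture is of the moment at which its call begins.
- job_done(): hands the job in; it is judged then, once.
The state is a dict: "clock": time; "joints": joint angles; "joint_vel": joint speeds; "joint_torque": joint torques, N m; "position": TCP position; "orientation": TCP orientation; "force": force on the tool from outside, world axes, zero at the start; "ft_torque": the same for the moment, N m; "finger_gap": opening from 0.0 (shut) to 1.0 (fully open); "finger_force": force on a finger pad.
Only numpy, scipy, OpenCV 4.12 (cv2) and the standard library are available. Lean on these libraries where they do the work, as an engineer would, in place of code of your own. Each camera call takes 0.05 s, during which the arm holds its last target. There are 200 camera calls.

TASK

Close up the light port on the black lamp console: first puff the dust off its glass by pressing the nozzle of the air-duster can right down and letting it spring back up, and only then take the knobbed dust cap that fits the port (the middle-sized of the three caps lying in the blue foam tray) and press it straight down over the port until it clicks. Keep pressing after the click, firmly (about 10 to 15 N), and finish while still holding the cap pressed down fully home: do not let go or ease off. Leave the other two caps, the instruments and the stone where they are.

Things in the scene. Friction and masses are not known exactly. Their poses are not given: they have to be found in the camera images.
- nozzle_top (a point): Centre of the top of the duster can's white nozzle (round, 20 mm across, 16 mm tall). The can (45 mm across) is fixed upright in a well of the console deck; the nozzle top stands about 155 mm above the table. A thin grey tube runs from the nozzle's side, sloping down towards the light port, 100 mm long from the can's axis. z up.
- nozzle (a joint): Travel of the nozzle: 0 m up, 0.005 m right down. It is sprung: 2.4 N start it moving, 8.4 N hold it right down, and it springs back by itself.
- port_top (a point): Centre of the top of the light port: an upright aluminium collar 34 mm across and 15 mm tall, top edge chamfered, glass window in its top, on a flat dark flange 60 mm across and 6 mm thick, on the black console deck (200 x 280 mm, 60 mm tall, fixed); the port's top is 81 mm above the table. Four sprung steel balls stand out 3.5 mm from the collar's side, 7 mm below its top. z up.
- cap_center (a point): Centre (half-way up) of the dust cap that fits: black, round, 46 mm tall; a skirt 48 mm across and 20 mm tall, open below, and on it a ribbed knob 26 mm across and 26 mm tall. The shoulder round the knob is 3 mm below this point, the knob's top 23 mm above it. It stands knob up in the long pocket of the blue foam tray (pocket floor 26 mm, foam top 36 mm above the table). z up. About 45 g.
- cap_mouth (a point): Centre of the cap's underside (open mouth, bore 16 mm deep, a bead of 37 mm inner width round it that snaps over the port's balls). Set on loosely it stops on the balls, this point 5 mm below the port's top; about 11 N pushes it over the balls, the force drops (the click), and its skirt seats on the flange with this point 15 mm below the port's top, kept on by the balls.
- cap_large: The largest cap: same kind, skirt 68 mm across, knob 26 mm across. Not to be moved. Origin at the centre of its underside. In the same pocket, centres about 98 mm apart.
- cap_small: The smallest cap: same kind, skirt 33 mm across, knob 20 mm across and 20 mm tall. Not to be moved. Origin at the centre of its underside.
- refractometer: Black hand instrument 55 x 137 x 44 mm in the tray's far pocket. Origin at its underside. Not to be moved.
- torch: Pen torch 115 mm long lying in the tray. Not to be moved.
- loupe: Folding steel loupe 24 x 55 x 14 mm lying on the console deck. Not to be moved.
- stone: Green polished stone 36 mm across, 14 mm tall, on the flush dark-field ring of the console deck, behind the port. Not to be moved.
There are look-alikes about, which are no part of the job. What is shaped like the part that bears cap_center but yellow is not meant.

How it is judged:
By the outcome, as a careful person would: the job done as asked, in the order asked, and still so for the second after the job is handed in, while the arm keeps its last pose, push and grip.
It also fails if it takes over 54 s, if anything falls off the work surface, if the arm or the gripper's body presses on something with over 40 N, if the wrist force passes 120 N, or if a joint passes its speed limit or range.

## Working session

There is one attempt and no reset: what is moved stays moved. The work goes in short steps, Python scripts to look and compute and a tool call to move; the robot and the scene stay as the last step left them, time stands still between calls to the robot, and variables do not carry over. Pictures are saved under pics/ and viewed, at most 10 in all, crops included, and the job is handed in when it is done.

Besides the shell and the picture viewer there is one more tool, called by a JSON object that holds its "name" and its "arguments", one argument or row to a line. apply_moves: Moves the arm, as the interface text tells. Scaled input: -1 to 1 covers 0.2 m each way for a shift and 2 pi rad each way for a turn. Its arguments: {"type":"object","properties":{"steps":{"type":"array","items":{"type":"array"}},"force":{"type":"number"}},"required":["steps"]}

```bash
mkdir -p pics; ls; cat > h.py <<'E'
import numpy as np,cv2
from bench import state,grab_frame,job_done
def save(n,f): np.savez('pics/'+f+'.npz',**n); cv2.imwrite('pics/'+f+'.png',n['color'][:,:,::-1])
def rays(n,u,v):
    x=(np.asarray(u,float)-n['cx'])/n['fx'];y=(np.asarray(v,float)-n['cy'])/n['fy']
    a,b=x.copy(),y.copy()
    for _ in range(10):
        s=1+n['k1']*(a*a+b*b);a,b=x/s,y/s
    return np.stack([a,-b,-np.ones_like(a)],-1)
def world(n,u,v,d=None):
    if d is None: d=n['depth'][np.asarray(v),np.asarray(u)]
    p=rays(n,u,v)*np.asarray(d)[...,None];T=n['world_from_camera']
    return p@T[:3,:3].T+T[:3,3]
def atz(n,u,v,z):
    r=rays(n,u,v);T=n['world_from_camera'];w=r@T[:3,:3].T
    return T[:3,3]+w*((z-T[2,3])/w[...,2:3])
E
python3 - <<'E'
from h import *
for c in('top','side'):
    n=grab_frame(c);save(n,c+'0');print(c,n['fx'],n['k1'],n['world_from_camera'].round(3).tolist())
print(state())
E
```

```text
pics
top 420.8080679271051 -0.0300755866756646 [[-0.01, 0.991, -0.134, 0.34], [-1.0, -0.01, 0.001, 0.098], [-0.0, 0.134, 0.991, 1.13], [0.0, 0.0, 0.0, 1.0]]
side 363.30725971076157 -0.036082583624638294 [[0.995, 0.038, -0.094, 0.391], [-0.1, 0.546, -0.832, -0.794], [0.02, 0.837, 0.547, 0.732], [0.0, 0.0, 0.0, 1.0]]
{'clock': 0.1, 'joints': array([ 6.22762514e+01,  2.05953608e+01,  8.65938795e+01,  8.88021738e-05,
        7.29081063e+01, -6.59478974e+00]), 'joint_vel': array([-0.09368141,  0.03436664, -0.15784759, -0.03534   ,  0.09740921,
       -0.02273395]), 'joint_torque': array([ 8.46103671e-05, -5.28657603e+01, -2.79348904e+01,  8.50047422e-05,
        4.80901654e-03, -2.18360276e-05]), 'position': array([0.21599709, 0.55910649, 0.23051424]), 'orientation': array([[-9.32771221e-01,  3.60468060e-01, -7.91709825e-04],
       [ 3.60468876e-01,  9.32770030e-01, -1.50328305e-03],
       [ 1.96597674e-04, -1.68760591e-03, -9.99998557e-01]]), 'force': array([-0.05753017, -0.74581538, -0.52399479]), 'ft_torque': array([-0.00269251, -0.00486329,  0.00387516]), 'finger_force': 0.0, 'finger_gap': 1.0036961650432403}
```

View pics/top0.png

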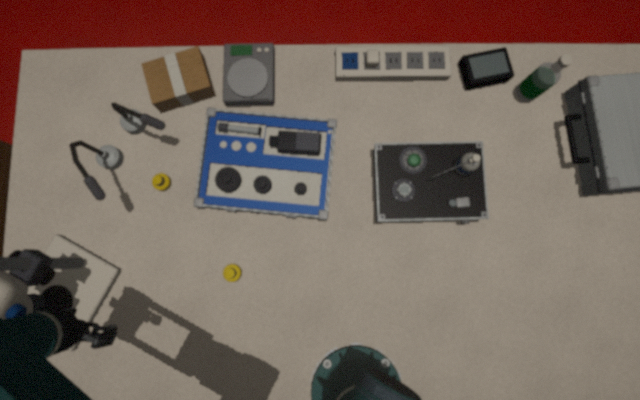

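View pics/side0.png

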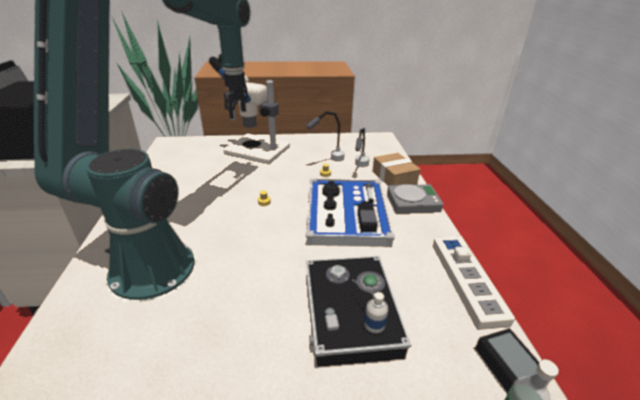

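The top view shows the tray caps at about (228,179), (263,185) and (301,188), the port at (404,189), the can at (470,160), the stone at (414,160) and the loupe at (459,202). I'll enlarge the top view.

```bash
python3 - <<'E'
from h import *
a=cv2.imread('pics/top0.png');b=cv2.imread('pics/side0.png')
A=cv2.resize(a[135:225,370:490],None,fx=6,fy=6,interpolation=2)
B=cv2.resize(a[155:215,200:320],None,fx=6,fy=6,interpolation=2)
cv2.imwrite('pics/c1.png',cv2.convertScaleAbs(A,alpha=1.8));
cv2.imwrite('pics/c2.png',cv2.convertScaleAbs(B,alpha=2))
n=np.load('pics/top0.npz')
for nm,(u,v),z in[('port',(404,189),.081),('noz',(474,157),.155),('knobM',(263,185),.072),('knobL',(228,179),.072),('knobS',(301,188),.06)]:
    print(nm,atz(n,u,v,z).round(4),world(n,u,v).round(4))
E
```

```text
port [ 0.5121 -0.1248  0.081 ] [ 0.512  -0.1247  0.0814]
noz [ 0.5755 -0.2795  0.155 ] [ 0.5754 -0.2793  0.1555]
knobM [0.5276 0.2327 0.072 ] [0.5272 0.2325 0.0742]
knobL [0.5442 0.3225 0.072 ] [0.5438 0.3221 0.0741]
knobS [0.5209 0.1363 0.06  ] [0.5195 0.136  0.068 ]
```

View pics/c1.png

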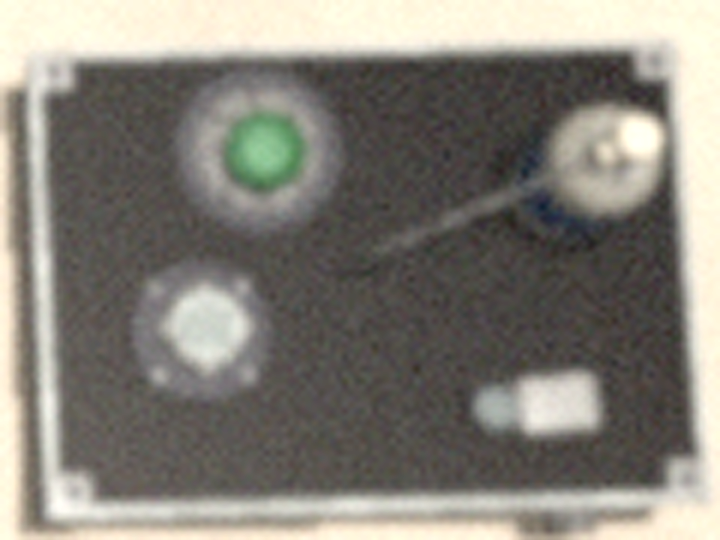

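View pics/c2.png

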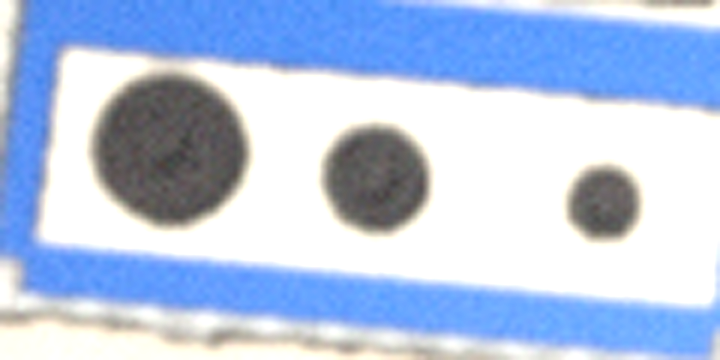

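Enlarged, the port's top is at full-frame (404.1,189.1), the nozzle at about (476.3,157.1) and the middle cap at about (262.5,184.3), with the knobs hard to tell from the skirts. I'll cluster the depth by height.

```bash
python3 - <<'E'
from h import *
for c in('top','side'):
    n=np.load(f'pics/{c}0.npz')
    v,u=np.mgrid[0:400,0:640];P=world(n,u,v)
    for nm,xy,r,lo,hi in[('port',(.512,-.125),.024,.077,.086),('noz',(.574,-.283),.025,.150,.162),('can',(.574,-.283),.04,.11,.135),('knobM',(.527,.2325),.03,.066,.08),('skirtM',(.527,.2325),.03,.042,.05),('knobL',(.544,.322),.03,.066,.08),('knobS',(.52,.136),.03,.056,.07)]:
        m=(np.hypot(P[...,0]-xy[0],P[...,1]-xy[1])<r)&(P[...,2]>lo)&(P[...,2]<hi)&(n['depth']>0)
        q=P[m]
        if len(q)>3: print(c,nm,len(q),q.mean(0).round(4),((q.min(0)+q.max(0))/2).round(4),np.ptp(q,axis=0).round(4))
    if c=='top':
        print(atz(n,476.3,157.1,.155),atz(n,404.1,189.1,.081),atz(n,262.5,184.3,.046))
E
```

```text
top port 146 [ 0.5128 -0.1243  0.0816] [ 0.5138 -0.1241  0.0814] [0.0388 0.0378 0.0083]
top noz 55 [ 0.5725 -0.2817  0.1548] [ 0.5725 -0.2798  0.1543] [0.0166 0.0244 0.0084]
top can 174 [ 0.5686 -0.2778  0.1244] [ 0.5725 -0.2762  0.1224] [0.0436 0.057  0.0244]
top knobM 85 [0.5367 0.239  0.0724] [0.5367 0.2382 0.0719] [0.0244 0.025  0.0098]
top skirtM 125 [0.5305 0.2353 0.0464] [0.5349 0.2377 0.046 ] [0.0428 0.0444 0.0078]
top knobL 86 [0.5505 0.3302 0.0726] [0.5512 0.3303 0.0721] [0.0249 0.0258 0.0113]
top knobS 52 [0.5236 0.1391 0.0654] [0.5241 0.1399 0.0627] [0.0177 0.0183 0.0135]
[ 0.57525557 -0.28499905  0.155     ] [ 0.51186198 -0.12507575  0.081     ] [0.53410784 0.23739048 0.046     ]
side port 97 [ 0.5114 -0.1284  0.08  ] [ 0.5117 -0.1294  0.0806] [0.036  0.0343 0.0066]
side noz 55 [ 0.5709 -0.2865  0.1536] [ 0.5713 -0.2852  0.1537] [0.0175 0.017  0.0075]
side can 281 [ 0.5681 -0.2942  0.124 ] [ 0.5706 -0.2773  0.1225] [0.0419 0.0615 0.025 ]
side knobM 35 [0.5354 0.2351 0.0708] [0.5359 0.2354 0.071 ] [0.0243 0.0288 0.0079]
side skirtM 52 [0.5334 0.2289 0.0456] [0.5351 0.2315 0.0457] [0.0421 0.0409 0.0069]
side knobL 31 [0.55   0.3248 0.0704] [0.5506 0.3256 0.0699] [0.0258 0.0258 0.0074]
side knobS 34 [0.5234 0.1349 0.0628] [0.5231 0.1372 0.0621] [0.0196 0.0208 0.0119]
```

{"name": "apply_moves", "arguments": {
  "steps": [
    [[0, 0, -0.0587], [-1, -1, 0], 1],
    [[0, 0, -0.0587], [-1, -1, 0], 1],
    [[0, 0, -0.0587], [-1, -1, 0], 1],
    [[0, 0, -0.0587], [-1, -1, 0], 1],
    [[0, 0, -0.0587], [-1, -1, 0], 1],
    [[0, 0, -0.0587], [-1, -1, 0], 1],
    [[0, 0, -0.0587], [-1, -1, 0], 1],
    [[0, 0, -0.0587], [-1, -1, 0], 1],
    [[0, 0, -0.0587], [-1, -1, 0], 1],
    [[0, 0, -0.0587], [-1, -1, 0], 1],
    [[0, 0, -0.0587], [-1, -1, 0], 1],
    [[0, 0, -0.0587], [-1, -1, 0], 1]
  ]
}}

```text
clock: 1.1
position: [0.3303, 0.3022, 0.2312]
orientation: [[-1.0, -0.002, -0.0], [-0.002, 1.0, 0.0], [0.0, 0.0, -1.0]]
force: [-0.5, 1.0, 0.4]
finger_gap: -0.002
finger_force: 0.0
```

{"name": "apply_moves", "arguments": {
  "steps": [
    [[0, 0, 0], [-0.4, -0.97, 0], 1],
    [[0, 0, 0], [-0.4, -0.97, 0], 1],
    [[0, 0, 0], [-0.4, -0.97, 0], 1],
    [[0, 0, 0], [-0.4, -0.97, 0], 1],
    [[0, 0, 0], [-0.4, -0.97, 0], 1],
    [[0, 0, 0], [-0.4, -0.97, 0], 1],
    [[0, 0, 0], [-0.4, -0.97, 0], 1]
  ]
}}

```text
clock: 1.68
position: [0.4118, 0.106, 0.2313]
orientation: [[-1.0, 0.003, 0.0], [0.003, 1.0, 0.0], [-0.0, 0.0, -1.0]]
force: [0.1, 0.8, -0.4]
finger_gap: 0.003
finger_force: 0.0
```

{"name": "apply_moves", "arguments": {
  "steps": [
    [[0, 0, 0], [-0.4, -0.97, 0], 1],
    [[0, 0, 0], [-0.4, -0.97, 0], 1],
    [[0, 0, 0], [-0.4, -0.97, 0], 1],
    [[0, 0, 0], [-0.4, -0.97, 0], 1],
    [[0, 0, 0], [-0.4, -0.97, 0], 1],
    [[0, 0, 0], [-0.4, -0.97, 0], 1],
    [[0, 0, 0], [-0.4, -0.97, 0], 1]
  ]
}}

```text
clock: 2.27
position: [0.492, -0.0866, 0.231]
orientation: [[-1.0, 0.001, -0.0], [0.001, 1.0, 0.0], [0.0, 0.0, -1.0]]
force: [-0.8, 0.6, 0.1]
finger_gap: -0.005
finger_force: 0.0
```

{"name": "apply_moves", "arguments": {
  "steps": [
    [[0, 0, 0], [-0.4, -0.97, 0.1], 1],
    [[0, 0, 0], [-0.4, -0.97, 0.1], 1],
    [[0, 0, 0], [-0.4, -0.97, 0.1], 1],
    [[0, 0, 0], [-0.4, -0.97, 0.1], 1],
    [[0, 0, 0], [-0.4, -0.97, 0.1], 1],
    [[0, 0, 0], [-0.4, -0.97, 0.1], 1],
    [[0, 0, 0], [-0.4, -0.97, 0.1], 1],
    [[0, 0, 0], [-0.4, -0.97, 0.1], 1]
  ]
}}

```text
clock: 2.93
position: [0.5707, -0.2777, 0.2106]
orientation: [[-1.0, -0.002, -0.002], [-0.002, 1.0, 0.002], [0.002, 0.002, -1.0]]
force: [-0.8, 0.3, -0.1]
finger_gap: 0.003
finger_force: 0.0
```

{"name": "apply_moves", "arguments": {
  "steps": [
    [[0, 0, 0], [-0.01, -0.03, 0.12], 1],
    [[0, 0, 0], [-0.01, -0.03, 0.22], 1],
    [[0, 0, 0], [-0.01, -0.03, 0.22], 1],
    [[0, 0, 0], [-0.01, -0.03, 0.22], 1],
    [[0, 0, 0], [-0.01, -0.03, 0.22], 1]
  ]
}}

```text
clock: 3.35
position: [0.5731, -0.2853, 0.1685]
orientation: [[-1.0, -0.002, 0.0], [-0.002, 1.0, -0.0], [-0.0, -0.0, -1.0]]
force: [0.6, -0.2, 0.2]
finger_gap: -0.003
finger_force: 0.0
```

```bash
python3 - <<'E'
from h import *
T=[]
for c,(u,v) in(('top',(470,158)),('side',(376,310))):
    n=grab_frame(c);save(n,c+'1');a=n['color'][v-45:v+45,u-60:u+60,::-1]
    T.append(cv2.convertScaleAbs(cv2.resize(a,(600,450),interpolation=2)[:,100:500],alpha=1.4))
cv2.imwrite('pics/d1.png',np.hstack(T));print(state()['position'])
E
```

```text
[ 0.57360668 -0.28650256  0.1690946 ]
```

View pics/d1.png

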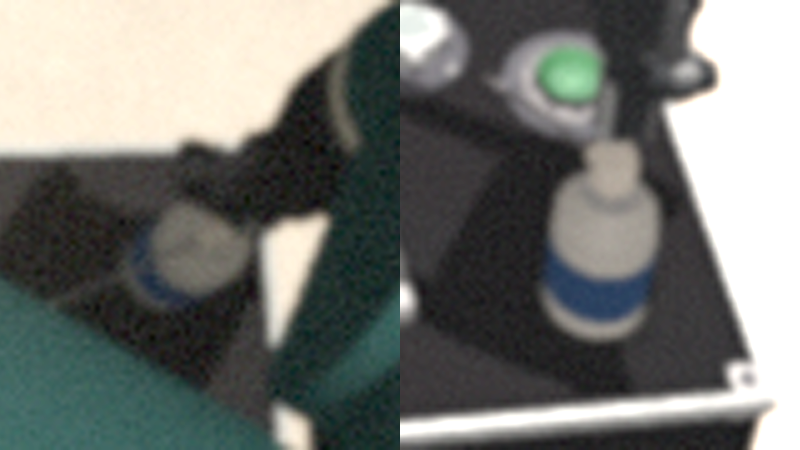

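The left crop shows the arm covering most of the nozzle. In the right crop the nozzle is at about (612,150), with the dark fingers above it. I'll check by projecting the TCP.

```bash
cat >> h.py <<'E'
def proj(n,p):
    T=n['world_from_camera'];q=(np.asarray(p)-T[:3,3])@T[:3,:3];a,b=q[0]/-q[2],-q[1]/-q[2];s=1+n['k1']*(a*a+b*b)
    return n['cx']+n['fx']*a*s,n['cy']+n['fy']*b*s
E
python3 - <<'E'
from h import *
for c in('side','top'):
    n=np.load(f'pics/{c}1.npz');print(c,proj(n,[.5736,-.2865,.169]),proj(n,[.573,-.284,.155]))
n=np.load('pics/side1.npz')
a=n['color'][265:315,350:400,::-1];a=cv2.convertScaleAbs(a,alpha=3,beta=20)
cv2.imwrite('pics/d2.png',cv2.resize(a,(600,600),interpolation=2))
v,u=np.mgrid[0:400,0:640];P=world(n,u,v)
m=(np.hypot(P[...,0]-.573,P[...,1]+.285)<.04)&(P[...,2]>.150)
for lo,hi in((.150,.162),(.163,.172),(.172,.18),(.18,.19)):
    q=P[m&(P[...,2]>lo)&(P[...,2]<hi)];print(lo,len(q),q.mean(0).round(4),q.min(0).round(4),q.max(0).round(4))
E
```

```text
side (np.float64(380.1483451815818), np.float64(291.15895286799537)) (np.float64(378.8572090804835), np.float64(294.94789825421634))
top (np.float64(479.2042129668778), np.float64(156.35900097003716)) (np.float64(475.9442096977226), np.float64(158.02765903140667))
0.15 51 [ 0.5708 -0.2872  0.1535] [ 0.5621 -0.294   0.1502] [ 0.5802 -0.2775  0.1564]
0.163 3 [ 0.5706 -0.2915  0.1702] [ 0.5636 -0.2917  0.1692] [ 0.5823 -0.291   0.1713]
0.172 23 [ 0.5659 -0.2917  0.1764] [ 0.5609 -0.2989  0.1725] [ 0.5779 -0.2785  0.1797]
0.18 47 [ 0.5702 -0.2958  0.185 ] [ 0.5606 -0.3004  0.1801] [ 0.5831 -0.2839  0.1899]
```

View pics/d2.png

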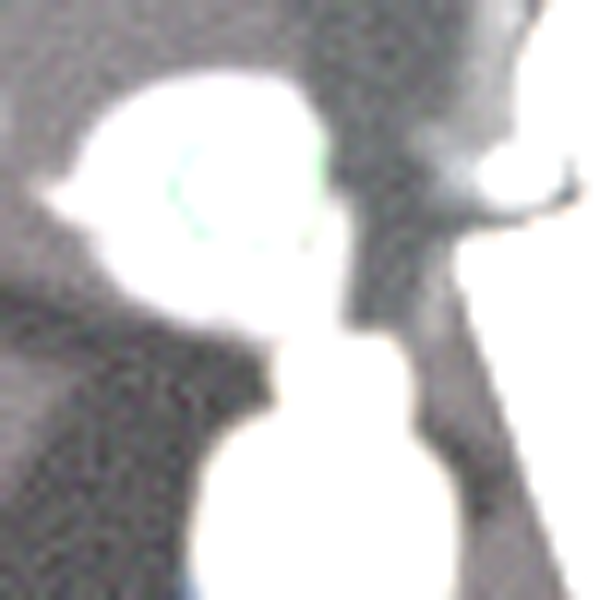

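The nozzle is at about pixel (379,295) in the full side frame, directly under the fingertips. I'll press gradually.

{"name": "apply_moves", "arguments": {
  "steps": [
    [[0, 0, 0], [0.005, 0.005, 0.04], 1],
    [[0, 0, 0], [0.005, 0.005, 0.06], 1],
    [[0, 0, 0], [0.005, 0.005, 0.075], 1],
    [[0, 0, 0], [0.005, 0.005, 0.075], 1],
    [[0, 0, 0], [0.005, 0.005, 0.075], 1]
  ]
}}

```text
clock: 3.87
position: [0.5718, -0.2858, 0.1526]
orientation: [[-1.0, 0.0, 0.0], [0.0, 1.0, 0.0], [-0.0, 0.0, -1.0]]
force: [0.4, 2.2, 5.6]
finger_gap: 0.002
finger_force: 2.6
```

{"name": "apply_moves", "arguments": {
  "steps": [
    [[0, 0, 0], [0, 0, 0.01], 1],
    [[0, 0, 0], [0, 0, 0.016], 1],
    [[0, 0, 0], [0, 0, 0.02], 1],
    [[0, 0, 0], [0, 0, 0.02], 1]
  ]
}}

```text
clock: 4.2
position: [0.5718, -0.2859, 0.15]
orientation: [[-1.0, 0.0, 0.0], [0.0, 1.0, 0.0], [-0.0, 0.0, -1.0]]
force: [-2.6, 4.1, 12.7]
finger_gap: 0.002
finger_force: 6.4
```

{"name": "apply_moves", "arguments": {
  "steps": [
    [[0, 0, 0], [0, 0, 0.005], 1],
    [[0, 0, 0], [0, 0, 0.005], 1],
    [[0, 0, 0], [0, 0, 0.005], 1],
    [[0, 0, 0], [0, 0, 0.005], 1]
  ]
}}

```text
clock: 4.53
position: [0.5718, -0.2859, 0.15]
orientation: [[-1.0, 0.0, 0.001], [0.0, 1.0, -0.0], [-0.001, -0.0, -1.0]]
force: [-4.8, 3.8, 18.2]
finger_gap: 0.001
finger_force: 9.3
```

{"name": "apply_moves", "arguments": {
  "steps": [
    [[0, 0, 0], [0, 0, -0.05], 1],
    [[0, 0, 0], [0, 0, -0.2], 1],
    [[0, 0, 0], [0, 0, -0.4], 1],
    [[0, 0, 0], [0, 0, -0.4], 1],
    [[0, 0, 0], [0, 0, -0.4], 1],
    [[0, 0, 0], [0, 0, -0.4], 1]
  ]
}}

```text
clock: 5.03
position: [0.5715, -0.286, 0.2272]
orientation: [[-1.0, 0.0, -0.0], [0.0, 1.0, -0.0], [0.0, -0.0, -1.0]]
force: [-0.1, -1.0, -0.6]
finger_gap: 0.001
finger_force: 0.0
```

{"name": "apply_moves", "arguments": {
  "steps": [
    [[0, 0, 0], [0.06, 0.87, 0], 1],
    [[0, 0, 0], [0.06, 0.87, 0], 1],
    [[0, 0, 0], [0.06, 0.87, 0], 1],
    [[0, 0, 0], [0.06, 0.87, 0], 1],
    [[0, 0, 0], [0.06, 0.87, 0], 1],
    [[0, 0, 0], [0.06, 0.87, 0], 1]
  ]
}}

```text
clock: 5.53
position: [0.558, -0.1088, 0.2257]
orientation: [[-1.0, -0.004, -0.004], [-0.004, 1.0, 0.002], [0.004, 0.002, -1.0]]
force: [0.7, -0.4, 0.1]
finger_gap: 0.001
finger_force: 0.0
```

{"name": "apply_moves", "arguments": {
  "steps": [
    [[0, 0, 0], [0.06, 0.87, 0], 0.6],
    [[0, 0, 0], [0.06, 0.87, 0], 0.6],
    [[0, 0, 0], [0.06, 0.87, 0], 0.6],
    [[0, 0, 0], [0.06, 0.87, 0], 0.6],
    [[0, 0, 0], [0.06, 0.87, 0], 0.4],
    [[0, 0, 0], [0.06, 0.87, 0], 0.4]
  ]
}}

```text
clock: 6.03
position: [0.5475, 0.0632, 0.2263]
orientation: [[-1.0, -0.003, -0.001], [-0.003, 1.0, -0.0], [0.001, -0.0, -1.0]]
force: [-0.4, 0.6, -0.5]
finger_gap: 0.599
finger_force: 0.0
```

{"name": "apply_moves", "arguments": {
  "steps": [
    [[0, 0, 0], [0.06, 0.87, 0.2], 0.3],
    [[0, 0, 0], [0.06, 0.87, 0.4], 0.3],
    [[0, 0, 0], [0.06, 0.87, 0.4], 0.3],
    [[0, 0, 0], [0.06, 0.87, 0.4], 0.3],
    [[0, 0, 0], [0.06, 0.87, 0.4], 0.3],
    [[0, 0, 0], [0.06, 0.87, 0.4], 0.3],
    [[0, 0, 0], [0.06, 0.87, 0.4], 0.3],
    [[0, 0, 0], [0.06, 0.87, 0.4], 0.3]
  ]
}}

```text
clock: 6.7
position: [0.5368, 0.2339, 0.147]
orientation: [[-1.0, 0.001, -0.0], [0.001, 1.0, -0.001], [0.0, -0.001, -1.0]]
force: [0.8, -0.5, -0.1]
finger_gap: 0.702
finger_force: 0.0
```

```bash
python3 - <<'E'
from h import *
for c in('top','side'):
    n=grab_frame(c);save(n,c+'2')
    s=state()['position'];print(s,proj(n,s),proj(n,[.536,.2365,.072]))
    v,u=np.mgrid[0:400,0:640];P=world(n,u,v)
    for nm,lo,hi in(('knob',.066,.08),('fing',s[2]-.02,s[2]+.01)):
        m=(np.hypot(P[...,0]-.536,P[...,1]-.237)<.06)&(P[...,2]>lo)&(P[...,2]<hi)&(n['depth']>0)
        q=P[m]
        if len(q):print(c,nm,len(q),q.min(0).round(4),q.max(0).round(4))
A=n['color'][150:260,270:400,::-1]
cv2.imwrite('pics/e1.png',cv2.convertScaleAbs(cv2.resize(A,(650,550),interpolation=2),alpha=1.5,beta=10))
E
```

```text
[0.53698225 0.23387646 0.1475147 ] (np.float64(258.53684746618336), np.float64(175.5993817118058)) (np.float64(261.55488728375667), np.float64(181.780440681615))
top knob 79 [0.5245 0.2276 0.0692] [0.5482 0.2509 0.0787]
[0.53698199 0.23398163 0.14780128] (np.float64(331.59144267782773), np.float64(176.581410543641)) (np.float64(330.44513599571144), np.float64(195.73576824288097))
side knob 33 [0.5241 0.2232 0.0663] [0.5488 0.2526 0.0722]
side fing 10 [0.527  0.1943 0.1534] [0.5468 0.2677 0.1567]
```

View pics/e1.png

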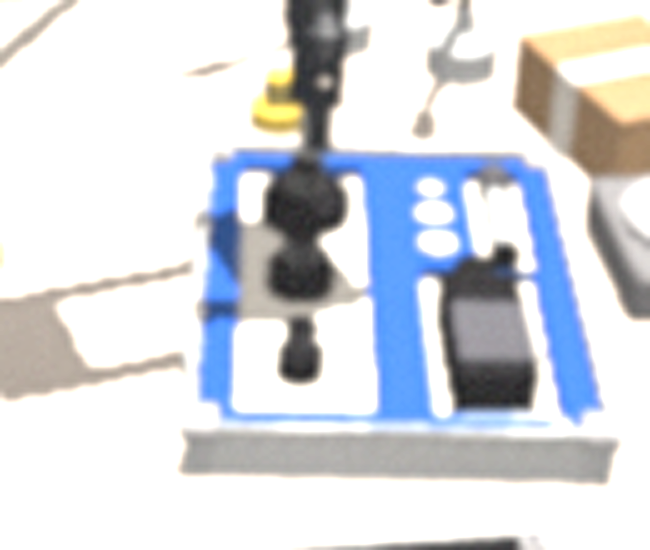

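The fingers hang above the middle cap, whose skirt is at crop (300,270). I'll descend and grip.

{"name": "apply_moves", "arguments": {
  "steps": [
    [[0, 0, 0], [0, 0.015, 0.2], 0.3],
    [[0, 0, 0], [0, 0.015, 0.35], 0.3],
    [[0, 0, 0], [0, 0.015, 0.45], 0.3],
    [[0, 0, 0], [0, 0.015, 0.485], 0.3],
    [[0, 0, 0], [0, 0.015, 0.485], 0.3],
    [[0, 0, 0], [0, 0.015, 0.485], 0.3],
    [[0, 0, 0], [0, 0.015, 0.485], 0.3]
  ]
}}

```text
clock: 7.38
position: [0.5374, 0.2389, 0.052]
orientation: [[-1.0, 0.001, 0.003], [0.001, 1.0, 0.001], [-0.003, 0.001, -1.0]]
force: [-0.4, 0.2, -0.3]
finger_gap: 0.697
finger_force: 0.0
```

{"name": "apply_moves", "arguments": {
  "steps": [
    [[0, 0, 0], [0, 0, 0], 1],
    [[0, 0, 0], [0, 0, 0], 1],
    [[0, 0, 0], [0, 0, 0], 1],
    [[0, 0, 0], [0, 0, 0], 1],
    [[0, 0, 0], [0, 0, 0], 1],
    [[0, 0, 0], [0, 0, 0], 1],
    [[0, 0, 0], [0, 0, 0], 1],
    [[0, 0, 0], [0, 0, 0], 1]
  ],
  "force": 60
}}

```text
clock: 8.05
position: [0.5365, 0.2392, 0.0516]
orientation: [[-1.0, -0.0, 0.002], [-0.0, 1.0, 0.0], [-0.002, 0.0, -1.0]]
force: [-1.1, -0.5, 6.8]
finger_gap: 0.28
finger_force: 58.5
```

{"name": "apply_moves", "arguments": {
  "steps": [
    [[0, 0, 0], [0, 0, -0.1], 1],
    [[0, 0, 0], [0, 0, -0.3], 1],
    [[0, 0, 0], [0, 0, -0.5], 1],
    [[0, 0, 0], [0, 0, -0.65], 1],
    [[0, 0, 0], [0, 0, -0.65], 1],
    [[0, 0, 0], [0, 0, -0.65], 1],
    [[0, 0, 0], [0, 0, -0.65], 1]
  ]
}}

```text
clock: 8.63
position: [0.5352, 0.2389, 0.1801]
orientation: [[-1.0, -0.0, -0.0], [-0.0, 1.0, -0.0], [0.0, -0.0, -1.0]]
force: [-0.4, -0.5, 0.5]
finger_gap: 0.277
finger_force: 58.9
```

{"name": "apply_moves", "arguments": {
  "steps": [
    [[0, 0, 0], [0.06, -0.91, 0], 1],
    [[0, 0, 0], [0.06, -0.91, 0], 1],
    [[0, 0, 0], [0.06, -0.91, 0], 1],
    [[0, 0, 0], [0.06, -0.91, 0], 1],
    [[0, 0, 0], [0.06, -0.91, 0], 1],
    [[0, 0, 0], [0.06, -0.91, 0], 1]
  ]
}}

```text
clock: 9.13
position: [0.5218, 0.0535, 0.1783]
orientation: [[-1.0, 0.004, -0.004], [0.004, 1.0, -0.001], [0.004, -0.001, -1.0]]
force: [-0.7, 0.8, -1.0]
finger_gap: 0.283
finger_force: 59.2
```

{"name": "apply_moves", "arguments": {
  "steps": [
    [[0, 0, 0], [0.06, -0.91, 0], 1],
    [[0, 0, 0], [0.06, -0.91, 0], 1],
    [[0, 0, 0], [0.06, -0.91, 0.05], 1],
    [[0, 0, 0], [0.06, -0.91, 0.15], 1],
    [[0, 0, 0], [0.06, -0.91, 0.25], 1],
    [[0, 0, 0], [0.06, -0.91, 0.25], 1],
    [[0, 0, 0], [0.06, -0.91, 0.25], 1],
    [[0, 0, 0], [0.06, -0.91, 0.25], 1]
  ]
}}

```text
clock: 9.8
position: [0.5113, -0.1237, 0.1296]
orientation: [[-1.0, -0.0, -0.002], [-0.0, 1.0, 0.001], [0.002, 0.001, -1.0]]
force: [0.6, -0.4, 0.4]
finger_gap: 0.275
finger_force: 59.3
```

```bash
python3 - <<'E'
from h import *
s0=state()
for c in('top','side'):
    n=grab_frame(c);save(n,c+'3')
    s=state()['position'];print(s)
    v,u=np.mgrid[0:400,0:640];P=world(n,u,v)
    for nm,lo,hi in(('skirt',s[2]-.028,s[2]+.0),('port',.078,.086),('should',s[2]-.0085,s[2]-.002),):
        m=(np.hypot(P[...,0]-s[0],P[...,1]-s[1])<.035)&(P[...,2]>lo)&(P[...,2]<hi)&(n['depth']>0)
        q=P[m]
        if len(q):print(c,nm,len(q),q.min(0).round(4),q.max(0).round(4))
u,v=(int(t) for t in proj(n,s))
A=n['color'][v-40:v+50,u-60:u+60,::-1]
cv2.imwrite('pics/f1.png',cv2.convertScaleAbs(cv2.resize(A,(800,600),interpolation=2),alpha=2,beta=10))
print(u,v,proj(n,[.512,-.127,.081]),s0['finger_force'],s0['force'])
E
```

```text
[ 0.51192281 -0.12359566  0.13028214]
top skirt 43 [ 0.4906 -0.113   0.1035] [ 0.5105 -0.0987  0.1296]
top should 23 [ 0.4906 -0.113   0.1221] [ 0.5105 -0.0993  0.1274]
[ 0.51228298 -0.12366258  0.13074401]
side skirt 206 [ 0.4875 -0.148   0.1028] [ 0.5332 -0.1069  0.1301]
side port 69 [ 0.4958 -0.1415  0.0782] [ 0.5298 -0.1194  0.0843]
side should 90 [ 0.4877 -0.1477  0.1223] [ 0.5332 -0.1069  0.1273]
338 254 (np.float64(338.15431854835174), np.float64(269.68384814141297)) 59.31503355503082 [ 0.63587109 -0.41672651  0.43994084]
```

View pics/f1.png

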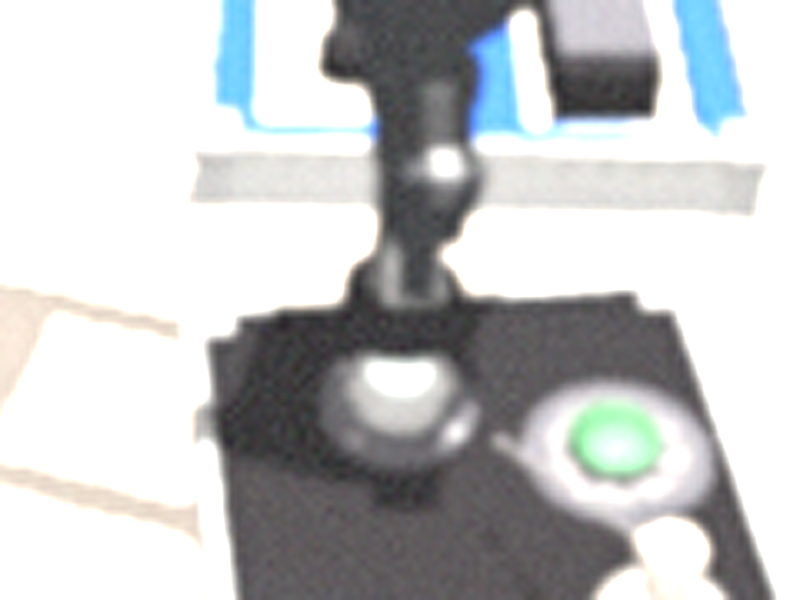

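The cap hangs above the port (collar at about crop (402,400)). Depth gives the two aligned to within about 1 mm, so I'll lower the cap gently.

{"name": "apply_moves", "arguments": {
  "steps": [
    [[0, 0, 0], [0, -0.006, 0.05], 1],
    [[0, 0, 0], [0, -0.006, 0.09], 1],
    [[0, 0, 0], [0, -0.006, 0.115], 1],
    [[0, 0, 0], [0, -0.006, 0.13], 1],
    [[0, 0, 0], [0, -0.006, 0.135], 1],
    [[0, 0, 0], [0, -0.006, 0.135], 1]
  ]
}}

```text
clock: 10.4
position: [0.5118, -0.1262, 0.103]
orientation: [[-1.0, -0.0, -0.0], [-0.0, 1.0, 0.0], [0.0, 0.0, -1.0]]
force: [0.1, -0.4, -0.5]
finger_gap: 0.285
finger_force: 59.3
```

{"name": "apply_moves", "arguments": {
  "steps": [
    [[0, 0, 0], [0, 0, 0.005], 1],
    [[0, 0, 0], [0, 0, 0.01], 1],
    [[0, 0, 0], [0, 0, 0.015], 1],
    [[0, 0, 0], [0, 0, 0.015], 1]
  ]
}}

```text
clock: 10.73
position: [0.5129, -0.1265, 0.1015]
orientation: [[-1.0, 0.0, 0.002], [0.0, 1.0, -0.001], [-0.002, -0.001, -1.0]]
force: [0.4, 1.8, 6.7]
finger_gap: 0.277
finger_force: 60.1
```

Contact with the balls came at the predicted height. I'll press on.

{"name": "apply_moves", "arguments": {
  "steps": [
    [[0, 0, 0], [0, 0.002, 0.004], 1],
    [[0, 0, 0], [0, 0.002, 0.008], 1],
    [[0, 0, 0], [0, 0.002, 0.012], 1],
    [[0, 0, 0], [0, 0.002, 0.012], 1]
  ]
}}

```text
clock: 11.07
position: [0.5131, -0.1264, 0.0995]
orientation: [[-1.0, 0.0, 0.003], [0.0, 1.0, -0.001], [-0.003, -0.001, -1.0]]
force: [-0.3, 0.3, 8.7]
finger_gap: 0.276
finger_force: 60.2
```

{"name": "apply_moves", "arguments": {
  "steps": [
    [[0, 0, 0], [0, 0, 0.005], 1],
    [[0, 0, 0], [0, 0, 0.01], 1],
    [[0, 0, 0], [0, 0, 0.01], 1],
    [[0, 0, 0], [0, 0, 0.01], 1]
  ]
}}

```text
clock: 11.4
position: [0.5124, -0.1261, 0.0962]
orientation: [[-1.0, 0.0, 0.001], [0.0, 1.0, -0.001], [-0.001, -0.001, -1.0]]
force: [1.6, -0.9, -0.2]
finger_gap: 0.279
finger_force: 59.1
```

It clicked: the force dropped to zero. Now seat it.

{"name": "apply_moves", "arguments": {
  "steps": [
    [[0, 0, 0], [0, 0, 0.008], 1],
    [[0, 0, 0], [0, 0, 0.014], 1],
    [[0, 0, 0], [0, 0, 0.02], 1],
    [[0, 0, 0], [0, 0, 0.02], 1]
  ]
}}

```text
clock: 11.73
position: [0.5117, -0.1258, 0.0917]
orientation: [[-1.0, -0.0, -0.0], [-0.0, 1.0, -0.0], [0.0, -0.0, -1.0]]
force: [0.8, -0.3, -1.9]
finger_gap: 0.281
finger_force: 59.6
```

{"name": "apply_moves", "arguments": {
  "steps": [
    [[0, 0, 0], [0, 0, 0.005], 1],
    [[0, 0, 0], [0, 0, 0.01], 1],
    [[0, 0, 0], [0, 0, 0.01], 1],
    [[0, 0, 0], [0, 0, 0.01], 1]
  ]
}}

```text
clock: 12.07
position: [0.5118, -0.1259, 0.0916]
orientation: [[-1.0, -0.0, 0.0], [-0.0, 1.0, -0.0], [-0.0, -0.0, -1.0]]
force: [-3.0, 1.6, 16.5]
finger_gap: 0.282
finger_force: 61.7
```

{"name": "apply_moves", "arguments": {
  "steps": [
    [[0, 0, 0], [0, 0, 0], 1],
    [[0, 0, 0], [0, 0, 0], 1],
    [[0, 0, 0], [0, 0, 0], 1],
    [[0, 0, 0], [0, 0, 0], 1]
  ]
}}

```text
clock: 12.4
position: [0.5118, -0.1259, 0.0915]
orientation: [[-1.0, -0.0, 0.0], [-0.0, 1.0, -0.0], [-0.0, -0.0, -1.0]]
force: [-4.1, 0.6, 17.5]
finger_gap: 0.281
finger_force: 61.7
```

Seated with 17.5 N; I'll trim it to about 13 N without losing contact.

{"name": "apply_moves", "arguments": {
  "steps": [
    [[0, 0, 0], [0, 0, -0.002], 1],
    [[0, 0, 0], [0, 0, -0.004], 1],
    [[0, 0, 0], [0, 0, -0.004], 1],
    [[0, 0, 0], [0, 0, -0.004], 1],
    [[0, 0, 0], [0, 0, -0.004], 1],
    [[0, 0, 0], [0, 0, -0.004], 1]
  ]
}}

```text
clock: 12.9
position: [0.5117, -0.1259, 0.0916]
orientation: [[-1.0, -0.0, 0.0], [-0.0, 1.0, -0.0], [-0.0, -0.0, -1.0]]
force: [-1.7, 0.9, 9.2]
finger_gap: 0.281
finger_force: 60.5
```

```bash
python3 - <<'E'
from h import *
n=grab_frame('side');save(n,'side4');s=state();print(s['force'],s['position'])
A=n['color'][130:360,230:460,::-1]
cv2.imwrite('pics/g1.png',cv2.convertScaleAbs(cv2.resize(A,(600,600),interpolation=2),alpha=1.7,beta=10))
E
```

```text
[-1.42647737  0.88013247 10.19032975] [ 0.51174601 -0.12589254  0.09162618]
```

View pics/g1.png

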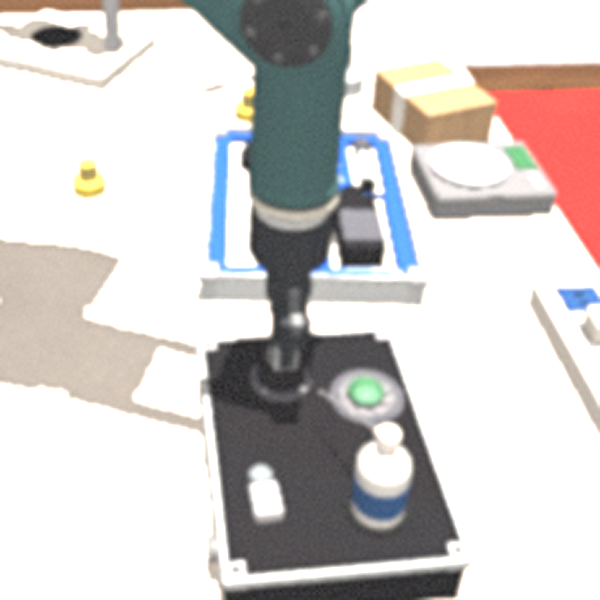

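The cap sits on the flange at about crop (282,385), and the stone, loupe and can are in place. The force is 10 N, so I'll add about 0.3 mm.

{"name": "apply_moves", "arguments": {
  "steps": [
    [[0, 0, 0], [0, 0, 0.0015], 1],
    [[0, 0, 0], [0, 0, 0.0015], 1],
    [[0, 0, 0], [0, 0, 0.0015], 1],
    [[0, 0, 0], [0, 0, 0.0015], 1],
    [[0, 0, 0], [0, 0, 0.0015], 1],
    [[0, 0, 0], [0, 0, 0.0015], 1]
  ]
}}

```text
clock: 13.45
position: [0.5117, -0.1259, 0.0916]
orientation: [[-1.0, -0.0, 0.0], [-0.0, 1.0, -0.0], [-0.0, -0.0, -1.0]]
force: [-2.1, 1.0, 11.7]
finger_gap: 0.28
finger_force: 60.8
```

```bash
python3 -c "
from h import *
print(state()['force']);print(job_done())"
```

```text
[-2.09538924  1.04479098 11.72221744]
the job is handed in; nothing more can be done
None
```

The job is handed in: I pressed the nozzle fully down and let it spring back, then snapped the middle cap onto the port (it clicked and seated on the flange), and the arm is still holding it down at about 12 N.

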